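Make up the gearbox shaft and bearing-cap kit

ROBOT

A 7-joint arm with a two-finger parallel gripper is mounted at the origin on the work surface. World frame = base frame: x ahead of the robot, y to its left, z up, the work surface at z = 0. Lengths are in m, angles in rad, forces in N, time in s.
With the tool pointing down it reaches from about 0.4 to 0.85 m from the base axis. Payload 10.4 kg.
Tool frame: the origin (TCP) lies on the centre line of the jaws, within the pads' length; the fingertips stand 8 mm ahead of it and the grasp point (between the pads) lies 11 mm behind it (r.finger_overhang is the distance from the TCP to the fingertips, in m); z points along the fingers, y is the line along which they close (so a half turn about z gives the same grasp; the last joint's range is limited). The gripper opens to 87 mm and grips with 3 to 60 N. Pads are 19 mm wide; open, the fingers measure 117 mm over their backs; the gripper's body (75 mm by 190 mm) begins 51 mm behind the grasp point.
Start: joints at [-1.256, 0.332, -0.065, 1.46, 0.022, 1.35, -0.088], TCP at [0.207, 0.59, 0.231] pointing down, gripper open.
Joint ranges: [-2.6, 2.6], [-0.5, 2.12], [-1.47, 1.34], [0.16, 2.42], [-1.27, 4.41], [0.06, 2.06], [-2.6, 2.6]. Speed limits (rad/s): [2.22, 2.22, 2.79, 2.79, 3.14, 3.14, 3.14].

INTERFACE

Orientations are given as a unit quaternion [x, y, z, w].
In Python, from bench import r, vision gives the robot as it stands.
- The arm moves only by the tool drive_tool, never from a script. Its argument "series" is a list of rows, each a list of 2 entries, a list of its own where there are three numbers: the shift along the world's x, y, z in cm, then the turn about the world's z in degrees. A call has exactly 10 rows; each row shifts and turns the commanded pose from where the row before left it; what a row does not reach is not made up. A row lasts 1/8 s, in which the tool goes at most 62.5 mm and 10.7 degrees, less where a joint would pass 70% of its speed; a pose out of reach is approached as far as the arm can. A call with a gripper value outside its range is refused whole. "hand" is the closure, from 0 (fully open) to 1 (shut), set as the call begins (left out, the last holds). The fingers move at their own pace and stop on an object; "newtons" is the grip in N (left out, the last holds). Time passes only in rows, so rows that do not move let the fingers close, or fill a call up. It gives the time, the measured TCP pose, the force, the opening and the grip force at its end, in the units of the state.
- r.read_state(): the state, without advancing time (a new reading comes with each control period).
- vision.camera(name): name is "scene" or "top" or "wrist"; returns a dict with "color" (420x560x3 uint8, red, green, blue), "intrinsics" (3x3 intrinsics, pixels), "R" (3x3) and "t" (3): a world point X has camera coordinates R X + t; the wrist camera has in their place "mount" (4x4, takes a point from camera to tool coordinates, whose origin is the TCP and whose axes are the flange's). Camera axes: x right, y down, z forward; pixel columns grow to the right and rows downward; lengths in m; the calibration is good to about 2 mm. The wrist camera is an equidistant fisheye: a pixel r from the principal point sees the ray r / f radians off the axis. A picture is of the moment at which its call begins: read the wrist's pose just before it. There is no depth.
- r.close_job(): hands the job in; it is judged then, once.
The state is a dict: "time": time; "joint_positions": joint angles; "joint_vel": joint speeds; "joint_torque": joint torques, N m; "ee_pos": TCP position; "eef_rot": TCP orientation; "ft_force": force on the tool from outside, world axes, zero at the start; "torque": the same for the moment, N m; "width": finger opening in m; "grip_force": force on a finger pad.
Only numpy, scipy, OpenCV 4.12 (cv2) and the standard library are available. Lean on these libraries where they do the work, as an engineer would, in place of code of your own. Each camera call takes 0.05 s, during which the arm holds its last target. There are 200 camera calls.

TASK

Make up this gearbox kit: slide the dark gear onto the upright shaft, past the sprung balls and down onto the shoulder, then slide the brass collar on after it until the balls click out above it and it sits right down on the gear. Lay every loose aluminium bearing cap flat, right down in a pocket of the blue tray with its yellow tab in the notch on the tray's notched side. Do not knock the grease tin or the wrench about; the shaft or the caps may be done first.

Things in the scene. Friction and masses are not known exactly. Their poses are not given: they have to be found in the camera images.
- stand: fixed blue base plate 110 x 110 x 12 mm with a vertical steel shaft 18 mm in diameter in its middle; origin under the plate's centre, z up along the shaft. A boss 30 mm in diameter around the shaft's foot ends in a shoulder 30 mm above the table. Gear (first) and collar together fill the space from the shoulder to just under the balls, 30 to 82 mm above the table
- shoulder (a point): point on the shaft's axis at the height of the shoulder, 30 mm above the table; z up
- shaft_tip (a point): top of the shaft, on its axis, 103 mm above the table; the last 8 mm taper from 18 to 8 mm in diameter
- detent (a point): point on the shaft's axis, 87 mm above the table, level with the middle of two brass sprung balls (12 mm, at +x and -x of the stand) that stand 3.5 mm out of the shaft; a sleeve of 21 mm bore must be pushed past them with about 10 to 15 N, and they spring out again above it
- gear: loose dark steel gear wheel lying flat: 58 mm outside diameter, 21 mm bore, 22 mm high, about 0.28 kg, the same either way up; origin at the centre of its underside, z along its bore. Past the balls, it can be let go and drops to the shoulder, or be pushed down
- gear_mid (a point): centre of the gear, in the middle of its bore, 11 mm from either face
- collar: loose brass collar standing on end: 42 mm outside diameter, 21 mm bore, 30 mm high, about 0.2 kg, the same either way up; origin at the centre of its underside, z along its bore. Fingers that hold it must stay 3 mm or more above its lower face, because the gear below it is wider
- collar_mid (a point): centre of the collar, in the middle of its bore, 15 mm from either face
- tray: fixed blue tray, 112 (x) by 230 (y) mm, turned up to 0.25 rad; origin on the table under the middle of its four pockets. Floor 6 mm thick; walls 6 mm thick reach 18 mm above the table. Pockets in a row along y, 54 mm apart, each 64 (x) by 48 (y) mm. The wall on the +x side (away from the robot) has a 22 mm wide notch at the middle of each pocket for the tab
- pocket0 (a point): middle of the floor of pocket 0, 6 mm above the table
- pocket1 (a point): middle of the floor of pocket 1, 6 mm above the table
- pocket2 (a point): middle of the floor of pocket 2, 6 mm above the table
- pocket3 (a point): middle of the floor of pocket 3, 6 mm above the table
- cap0: loose aluminium bearing cap, flat side down, 0.1 to 0.2 kg (three or four are present): block 56 (x) by 40 (y) by 18 mm high; on it, to grip, a rib 50 mm long (x), 14 mm wide (y), up to 38 mm above the underside; a yellow tab 14 mm wide stands out 12 mm at the +x end, 4 to 14 mm above the underside. Origin: centre of the block's underside, z up
- cap1: loose aluminium bearing cap, flat side down, 0.1 to 0.2 kg (three or four are present): block 56 (x) by 40 (y) by 18 mm high; on it, to grip, a rib 50 mm long (x), 14 mm wide (y), up to 38 mm above the underside; a yellow tab 14 mm wide stands out 12 mm at the +x end, 4 to 14 mm above the underside. Origin: centre of the block's underside, z up
- cap2: loose aluminium bearing cap, flat side down, 0.1 to 0.2 kg (three or four are present): block 56 (x) by 40 (y) by 18 mm high; on it, to grip, a rib 50 mm long (x), 14 mm wide (y), up to 38 mm above the underside; a yellow tab 14 mm wide stands out 12 mm at the +x end, 4 to 14 mm above the underside. Origin: centre of the block's underside, z up
- cap3: loose aluminium bearing cap, flat side down, 0.1 to 0.2 kg (three or four are present): block 56 (x) by 40 (y) by 18 mm high; on it, to grip, a rib 50 mm long (x), 14 mm wide (y), up to 38 mm above the underside; a yellow tab 14 mm wide stands out 12 mm at the +x end, 4 to 14 mm above the underside. Origin: centre of the block's underside, z up
- cap0_tab (a point): outer end of the yellow tab of cap0, 40 mm along x from its origin, 9 mm above the underside
- cap1_tab (a point): outer end of the yellow tab of cap1, 40 mm along x from its origin, 9 mm above the underside
- cap2_tab (a point): outer end of the yellow tab of cap2, 40 mm along x from its origin, 9 mm above the underside
- cap3_tab (a point): outer end of the yellow tab of cap3, 40 mm along x from its origin, 9 mm above the underside
- grease_tin: red grease tin, 68 mm across, 70 mm high; origin under its centre. Bystander.
- wrench: open-ended wrench, 180 mm long, lying flat near the far edge; origin at its middle, underside. Bystander.

How it is judged:
On the way, in this order (a step that is already met when the one before it is completed fails the run):
1. the gear is past the balls and down on the shoulder (horizontal distance between gear_mid and shoulder below 0.004 m and z of gear_mid in the frame of shoulder between 0.008 and 0.014 m and angle between the z axis of gear and the z axis of stand, either way round below 0.1 rad), for 0.2 s.
2. the collar is past the balls and down on the gear (horizontal distance between collar_mid and shoulder below 0.004 m and z of collar_mid in the frame of shoulder between 0.034 and 0.04 m and angle between the z axis of collar and the z axis of stand, either way round below 0.1 rad), for 0.2 s.
At the end, for the whole second after the job is handed in: Gear down on the shoulder, collar down on the gear (3 mm in height, square to the shaft); every cap present flat and still in a pocket (8 mm from its middle, 3 mm from its floor), tab in the notch on the tray's +x side (all of step 1 and all of step 2 and (horizontal distance between cap0 and pocket0 below 0.008 m or horizontal distance between cap0 and pocket1 below 0.008 m or horizontal distance between cap0 and pocket2 below 0.008 m or horizontal distance between cap0 and pocket3 below 0.008 m) and z of each of cap0, cap1, cap2, cap3 in the frame of tray below 0.009 m and angle between each of cap0, cap1, cap2, cap3's own z axis and vertical below 0.1 rad and x of each of cap0_tab, cap1_tab, cap2_tab, cap3_tab in the frame of tray above 0.03 m and linear speed of each of cap0, cap1, cap2, cap3 below 0.03 m/s and (horizontal distance between cap1 and pocket0 below 0.008 m or horizontal distance between cap1 and pocket1 below 0.008 m or horizontal distance between cap1 and pocket2 below 0.008 m or horizontal distance between cap1 and pocket3 below 0.008 m) and (horizontal distance between cap2 and pocket0 below 0.008 m or horizontal distance between cap2 and pocket1 below 0.008 m or horizontal distance between cap2 and pocket2 below 0.008 m or horizontal distance between cap2 and pocket3 below 0.008 m) and (horizontal distance between cap3 and pocket0 below 0.008 m or horizontal distance between cap3 and pocket1 below 0.008 m or horizontal distance between cap3 and pocket2 below 0.008 m or horizontal distance between cap3 and pocket3 below 0.008 m)); the robot touches nothing.
It fails at once if the grease tin is knocked more than 30 mm aside (distance of grease_tin from where it was at the start of the episode above 0.03 m).
It fails at once if the wrench is knocked more than 30 mm aside (distance of wrench from where it was at the start of the episode above 0.03 m).
Of cap0, cap1, cap2, cap3 only 3 to 4 are there at a start; the rules pass over those that are not, and their reading is None.
At some moment in a run one of cap0, cap1, cap2, cap3, gear, collar may be knocked a few centimetres aside while the robot is not near it.
Once in a run the grip may slacken for a moment while it holds something.
It also fails if it takes over 210 s, if anything falls off the work surface, if the arm or the gripper's body presses on something with over 40 N, if the wrist force passes 120 N, or if a joint passes its speed limit or range.

## Working session

There is one attempt and no reset: what is moved stays moved. The work goes in short steps, Python scripts to look and compute and a tool call to move; the robot and the scene stay as the last step left them, time stands still between calls to the robot, and variables do not carry over. Pictures are saved under pics/ and viewed, at most 14 in all, crops included, and the job is handed in when it is done.

Besides the shell and the picture viewer there is one more tool, called as name(argument=value, ...), one argument or row to a line, values as JSON. drive_tool: Moves the arm, as the interface text tells. Its arguments: {"type":"object","properties":{"series":{"type":"array"},"hand":{"type":"number"},"newtons":{"type":"number"}},"required":["series"]}

```bash
mkdir -p pics
cat > h.py <<'E'
import numpy as np, cv2
from bench import r, vision
from scipy.spatial.transform import Rotation as Ro
def snap(n,f):
    c=vision.camera(n); cv2.imwrite(f'pics/{f}.png',c['color'][:,:,::-1]); return c
def ray(c,u,v,z):
    K=np.array(c['intrinsics']);R=np.array(c['R']);t=np.array(c['t'])
    d=R.T@np.linalg.inv(K)@[u,v,1];o=-R.T@t
    return o+d*(z-o[2])/d[2]
def proj(c,X):
    p=np.array(c['intrinsics'])@(np.array(c['R'])@np.array(X)+np.array(c['t']));return p[:2]/p[2]
E
python3 - <<'E'
from h import *
import pickle
a=snap('top','top0');b=snap('scene','scene0')
pickle.dump((a,b),open('cams.pkl','wb'))
for c in(a,b):print(c['intrinsics'],-np.array(c['R']).T@c['t'])
s=r.read_state();print(s);print(r.finger_overhang)
E
```

```text
[[400.1298033    0.         278.4828165 ]
 [  0.         400.1298033  212.04959108]
 [  0.           0.           1.        ]] [ 0.4402511  -0.01621625  1.04313982]
[[391.0906209    0.         279.67518273]
 [  0.         391.0906209  203.94476171]
 [  0.           0.           1.        ]] [1.24995168 0.47137812 0.63331943]
{'time': 0.1, 'joint_positions': array([-1.2555837 ,  0.33278472, -0.06469448,  1.46084999,  0.02159453,
        1.3498973 , -0.08845131]), 'joint_vel': array([ 0.0010785 , -0.00113237,  0.00065463, -0.00402405,  0.00075731,
        0.00162633, -0.00035158]), 'joint_torque': array([ 1.83881668e-03, -6.24542856e+01,  2.48338800e-02, -3.90718317e+01,
       -6.15627109e-02,  3.65078787e-02,  4.22217704e-05]), 'ee_pos': array([0.20703398, 0.58936099, 0.22985194]), 'eef_rot': array([ 1.68074062e-01,  9.85774174e-01, -6.17159935e-04, -7.84120905e-05]), 'ft_force': array([-0.08409428, -0.0202532 , -0.36793828]), 'torque': array([ 0.02659197, -0.00978658,  0.00566876]), 'grip_force': 0.0, 'width': 0.08711536444364631}
0.008
```

View pics/top0.png

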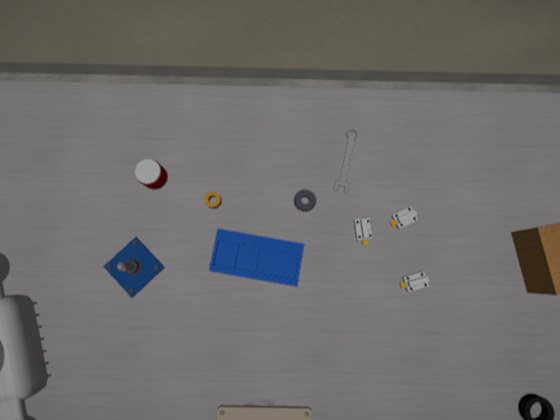

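View pics/scene0.png

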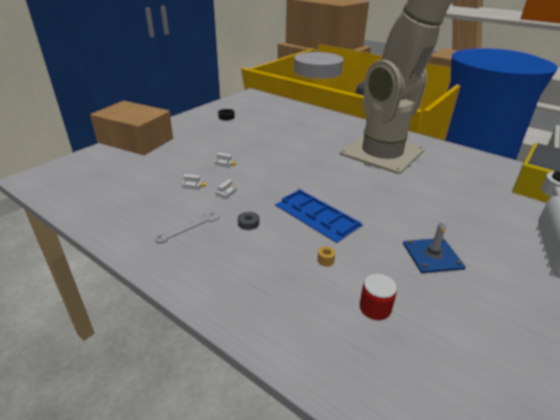

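Run:
```python
import cv2
a=cv2.imread('pics/top0.png')
cv2.imwrite('pics/cl.png',cv2.resize(a[150:305,100:310],None,fx=3.8,fy=3.8,interpolation=cv2.INTER_CUBIC))
cv2.imwrite('pics/cr.png',cv2.resize(a[180:300,285:440],None,fx=5,fy=5,interpolation=cv2.INTER_CUBIC))
```

```text
(no output)
```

View pics/cl.png

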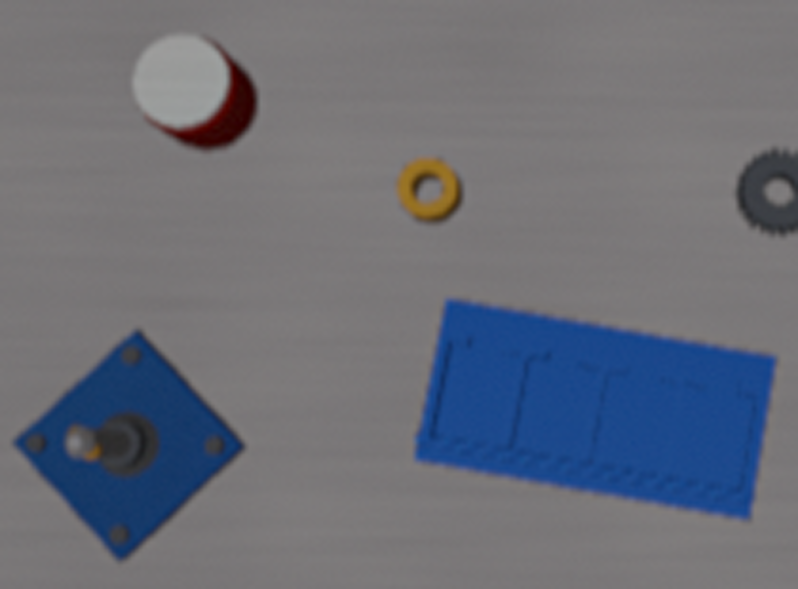

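View pics/cr.png

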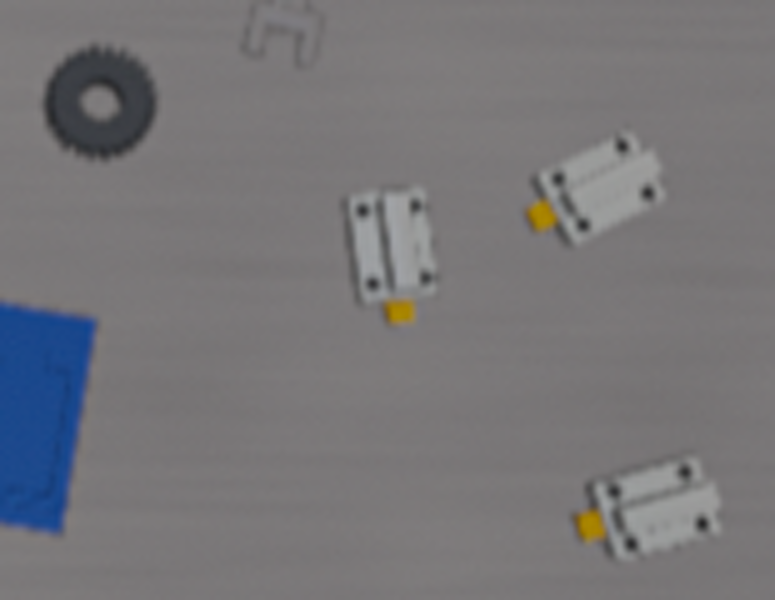

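```bash
cat > m.py <<'E'
from h import *
import pickle
a,b=pickle.load(open('cams.pkl','rb'))
L=lambda x,y,z:ray(a,100+(x+.5)/3.8-.5,150+(y+.5)/3.8-.5,z)[:2]
Q=lambda x,y,z:ray(a,285+(x+.5)/5-.5,180+(y+.5)/5-.5,z)[:2]
deg=lambda d:np.degrees(np.arctan2(d[1],d[0]))
P=lambda n,*k:print(n,*[np.round(x,4) for x in k])
st=[L(*p,.012) for p in((137,331),(244,446),(121,560),(14,440))]
P('stand',np.mean(st,0),[np.linalg.norm(st[i]-st[i-1]) for i in range(4)],'tip',L(80,441,.103))
tr=[L(*p,.018) for p in((446,299),(776,357),(748,518),(416,459))]
P('tray',np.mean(tr,0),[np.linalg.norm(tr[i]-tr[i-1]) for i in range(4)],deg(tr[0]-tr[3]),deg(tr[1]-tr[2]),deg(tr[0]-tr[1]),deg(tr[3]-tr[2]))
P('collar',L(430,187,.03));P('gear',Q(100,101,.022));P('tin',L(182,80,.07))
for n,s,t in(('A',[(363,210),(416,205),(373,284),(427,277)],(401,312)),('B',[(622,145),(559,178),(648,192),(583,225)],(542,215)),('C',[(684,471),(614,491),(703,523),(631,543)],(591,525))):
    m=np.mean([Q(*p,.018) for p in s],0);tt=Q(*t,.014);P('cap'+n,m,deg(tt-m),np.linalg.norm(tt-m), 'sides',[deg(Q(*s[i],.018)-Q(*s[j],.018)) for i,j in((0,1),(2,3),(0,2),(1,3))])
E
python3 m.py
python3 - <<'E'
from h import *
s=r.read_state();print(Ro.from_quat(s['eef_rot']).as_matrix().round(3))
E
```

```text
[[-0.944  0.331 -0.   ]
 [ 0.331  0.944 -0.001]
 [-0.    -0.001 -1.   ]]Traceback (most recent call last):
  File "m.py", line 9, in <module>
    P('stand',np.mean(st,0),[np.linalg.norm(st[i]-st[i-1]) for i in range(4)],'tip',L(80,441,.103))
    ~^^^^^^^^^^^^^^^^^^^^^^^^^^^^^^^^^^^^^^^^^^^^^^^^^^^^^^^^^^^^^^^^^^^^^^^^^^^^^^^^^^^^^^^^^^^^^^
  File "m.py", line 7, in <lambda>
    P=lambda n,*k:print(n,*[np.round(x,4) for x in k])
                            ~~~~~~~~^^^^^
    return _wrapfunc(a, 'round', decimals=decimals, out=out)
    return _wrapit(obj, method, *args, **kwds)
    result = getattr(arr, method)(*args, **kwds)
numpy._core._exceptions._UFuncNoLoopError: ufunc 'multiply' did not contain a loop with signature matching types (dtype('<U3'), dtype('float64')) -> None
```

```bash
sed -i "s/np.round(x,4) for/x if isinstance(x,str) else np.round(x,4) for/" m.py; python3 m.py
```

```text
stand [0.4476 0.3416] [0.1071 0.1079 0.1081 0.1092] tip [0.4479 0.34  ]
tray [0.4774 0.0294] [0.1085 0.2264 0.1086 0.2243] -8.2003 -9.3133 81.1565 81.1414
collar [0.623  0.1452]
gear [ 0.6269 -0.0913]
tin [0.6836 0.3041]
capA [ 0.5559 -0.2446] -173.965 0.035 sides [96.5651 98.4953  7.0929  7.8624]
capB [ 0.5888 -0.3533] 117.1265 0.0348 sides [-61.5783 -62.3972  27.6639  25.9666]
capC [ 0.4245 -0.3766] 106.4376 0.0345 sides [-73.4255 -73.905   18.7273  16.9682]
```

drive_tool(
  series=[
    [[2.1,-3.4,0],0],
    [[2.1,-3.4,0],0],
    [[2.1,-3.4,0],0],
    [[2.1,-3.4,0],0],
    [[2.1,-3.4,0],0],
    [[2.1,-3.4,0],0],
    [[2.1,-3.4,0],0],
    [[2.1,-3.4,0],0],
    [[2.1,-3.4,0],0],
    [[2.1,-3.4,0],0],
  ],
  hand=0,
  newtons=40,
)

```text
time: 1.35
ee_pos: [0.4175, 0.2484, 0.2304]
eef_rot: [0.168, 0.986, -0.0, -0.0]
ft_force: [0.8, 0.1, 0.2]
width: 0.0868
grip_force: 0.0
```

drive_tool(
  series=[
    [[2.1,-3.4,-0.8],0],
    [[2.1,-3.4,-0.8],0],
    [[2.1,-3.4,-0.8],0],
    [[2.1,-3.4,-0.8],0],
    [[2.1,-3.4,-0.8],0],
    [[2.1,-3.4,-0.8],0],
    [[2.1,-3.4,-0.8],0],
    [[2.1,-3.4,-0.8],0],
    [[2.1,-3.4,-0.8],0],
    [[0,0,0],0],
  ],
)

```text
time: 2.6
ee_pos: [0.6061, -0.0599, 0.1574]
eef_rot: [0.17, 0.985, -0.001, -0.001]
ft_force: [0.4, 0.6, -0.2]
width: 0.087
grip_force: 0.0
```

```bash
cat >> h.py <<'E'
def wray(c,s,u,v,z):
    K=np.array(c['intrinsics']);M=np.array(c['mount'])
    d=np.array([u-K[0,2],v-K[1,2]]);rr=np.hypot(*d);th=rr/K[0,0]
    q=np.r_[d/max(rr,1e-9)*np.sin(th),np.cos(th)]
    A=Ro.from_quat(s['eef_rot']).as_matrix()
    o=A@M[:3,3]+s['ee_pos'];w=A@M[:3,:3]@q
    return o+w*(z-o[2])/w[2]
def wproj(c,s,X):
    K=np.array(c['intrinsics']);M=np.array(c['mount']);A=Ro.from_quat(s['eef_rot']).as_matrix()
    p=M[:3,:3].T@(A.T@(np.array(X)-s['ee_pos'])-M[:3,3]);th=np.arctan2(np.hypot(p[0],p[1]),p[2])
    return K[:2,2]+K[0,0]*th*p[:2]/max(np.hypot(p[0],p[1]),1e-9)
def wsnap(f):
    import pickle
    s=r.read_state();c=snap('wrist',f);pickle.dump((c,s),open(f'pics/{f}.pkl','wb'))
    yaw=np.degrees(np.arctan2(*(Ro.from_quat(s['eef_rot']).as_matrix()[[1,0],1])))
    print(s['time'],s['ee_pos'].round(4),'yaw',yaw.round(2),s['width'].round(4) if hasattr(s['width'],'round') else s['width'],s['grip_force'],np.round(s['ft_force'],1));return c,s
E
python3 - <<'E'
from h import *
c,s=wsnap('w1');print(np.round(c['mount'],3),c['intrinsics'])
print(wproj(c,s,[.6269,-.0913,.022]))
E
```

```text
2.6 [ 0.6061 -0.0599  0.1574] yaw 70.39 0.08703092662169211 0.0 [ 0.4  0.6 -0.2]
[[ 0.001 -0.965 -0.263  0.071]
 [ 1.     0.001 -0.001 -0.   ]
 [ 0.001 -0.263  0.965 -0.153]
 [ 0.     0.     0.     1.   ]] [[325.1922621    0.         280.80139927]
 [  0.         325.1922621  209.65821721]
 [  0.           0.           1.        ]]
[257.4999678  233.45749512]
```

View pics/w1.png

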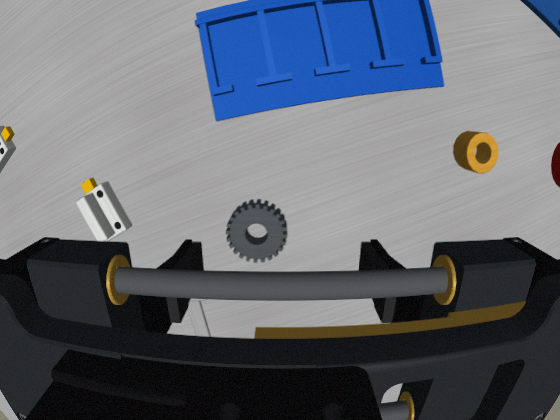

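Run:
```python
from h import *
import pickle
c,s=pickle.load(open('pics/w1.pkl','rb'))
for n,u,v,z in(('gear',257.5,231,.022),('collar',474,150.5,.03),('collarbore',483,152,.03),('tabA',88,185,.014)):print(n,wray(c,s,u,v,z).round(4))
im=c['color'].astype(int);g=im[190:275,215:300].mean(2)
m=((g<95)).astype('uint8');n,l,st,ce=cv2.connectedComponentsWithStats(m);print(st[1:][st[1:,4]>50],ce[1:][st[1:,4]>50])
cv2.imwrite('pics/g.png',cv2.resize(c['color'][190:275,215:300,::-1],None,fx=7,fy=7,interpolation=cv2.INTER_CUBIC))
```

```text
gear [ 0.6246 -0.0904  0.022 ]
collar [0.6169 0.1348 0.03  ]
collarbore [0.6213 0.1453 0.03  ]
tabA [ 0.5212 -0.246   0.014 ]
[[  11    9   61   63 2587]
 [   0   81   85    4  287]] [[41.6393506  40.20061848]
 [39.04529617 82.77700348]]
```

View pics/g.png

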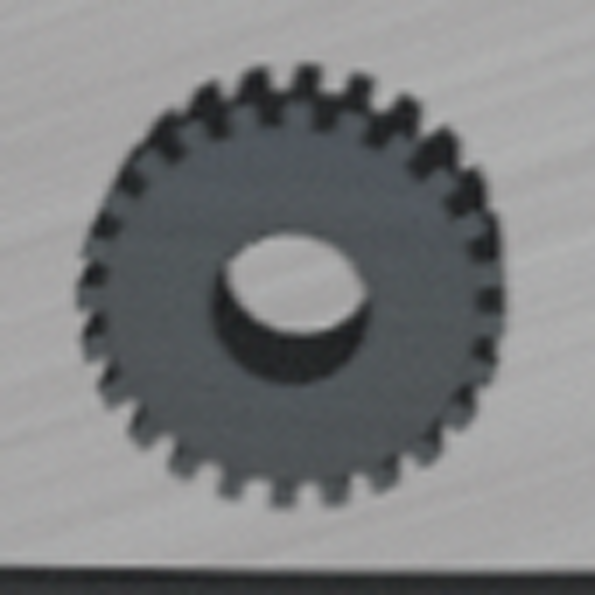

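drive_tool(
  series=[
    [[1.0,-1.5,-1],0],
    [[1.1,-1.6,-3],0],
    [[0,0,-3],0],
    [[0,0,-3],0],
    [[0,0,-1.5],0],
    [[0,0,-1],0],
    [[0,0,0],0],
    [[0,0,0],0],
    [[0,0,0],0],
    [[0,0,0],0],
  ],
)

```text
time: 3.9
ee_pos: [0.6274, -0.0873, 0.0341]
eef_rot: [0.168, 0.986, 0.0, 0.0]
ft_force: [-0.3, 0.5, -0.7]
width: 0.0868
grip_force: 0.0
```

drive_tool(
  series=[
    [[0,-0.35,-0.5],0],
    [[0,0,-0.7],0],
    [[0,0,-0.8],0],
    [[0,0,0],0],
    [[0,0,0],0],
    [[0,0,0],0],
    [[0,0,0],0],
    [[0,0,0],0],
    [[0,0,0],0],
    [[0,0,0],0],
  ],
)

```text
time: 5.15
ee_pos: [0.6271, -0.0908, 0.0136]
eef_rot: [0.168, 0.986, 0.0, -0.0]
ft_force: [0.2, 1.0, -1.0]
width: 0.0869
grip_force: 0.0
```

drive_tool(
  series=[
    [[0,0,0],0],
    [[0,0,0],0],
    [[0,0,0],0],
    [[0,0,0],0],
    [[0,0,0],0],
    [[0,0,0],0],
    [[0,0,0],0],
    [[0,0,0],0],
    [[0,0,0],0],
    [[0,0,0],0],
  ],
  hand=1,
  newtons=40,
)

```text
time: 6.4
ee_pos: [0.6271, -0.0908, 0.0136]
eef_rot: [0.168, 0.986, 0.0, -0.0]
ft_force: [-1.2, -0.7, 1.0]
width: 0.0566
grip_force: 40.0
```

drive_tool(
  series=[
    [[0,0,1],0],
    [[0,0,2.5],0],
    [[0,0,3],0],
    [[0,0,3],0],
    [[0,0,3],0],
    [[0,0,3],0],
    [[-0.5,2.0,0],0],
    [[-0.95,3.7,0],0],
    [[-0.95,3.7,0],0],
    [[-0.95,3.7,0],0],
  ],
)

```text
time: 7.65
ee_pos: [0.592, 0.0431, 0.1672]
eef_rot: [0.167, 0.986, 0.0, -0.001]
ft_force: [0.3, 0.2, -2.7]
width: 0.0565
grip_force: 40.0
```

drive_tool(
  series=[
    [[-0.95,3.7,0],0],
    [[-0.95,3.7,0],0],
    [[-0.95,3.7,0],0],
    [[-0.95,3.7,0],0],
    [[-0.95,3.7,0],0],
    [[-0.95,3.7,0],0],
    [[-0.95,3.7,0],0],
    [[-0.5,2.0,0],0],
    [[0,0,0],0],
    [[0,0,0],0],
  ],
)

```text
time: 8.9
ee_pos: [0.5226, 0.3176, 0.1683]
eef_rot: [0.169, 0.986, -0.001, 0.0]
ft_force: [-0.0, -0.5, -1.5]
width: 0.0562
grip_force: 40.0
```

Run:
```python
from h import *
c,s=wsnap('w2')
print(wproj(c,s,[.448,.3405,.103]),wproj(c,s,s['ee_pos']+[0,0,.0084]))
```

```text
8.9 [0.5226 0.3176 0.1683] yaw 70.55 0.05621238618898078 39.999074935913086 [-0.  -0.5 -1.5]
[276.62844694 113.53872119] [281.26931495 272.57301352]
```

View pics/w2.png

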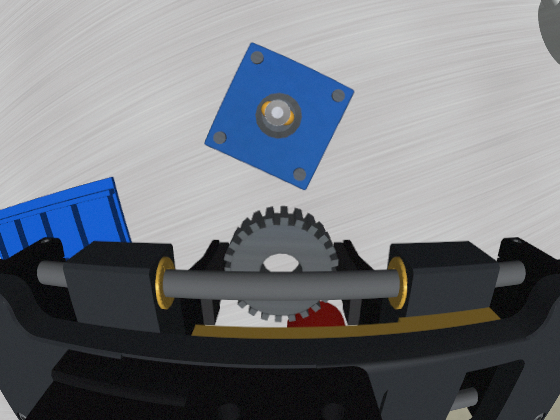

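drive_tool(
  series=[
    [[-2.5,0.75,0],0],
    [[-2.5,0.75,0],0],
    [[-2.5,0.75,-1],0],
    [[0,0,-1],0],
    [[0,0,-1],0],
    [[0,0,-1],0],
    [[0,0,0],0],
    [[0,0,0],0],
    [[0,0,0],0],
    [[0,0,0],0],
  ],
)

```text
time: 10.2
ee_pos: [0.4473, 0.3418, 0.1289]
eef_rot: [0.168, 0.986, 0.0, 0.0]
ft_force: [0.3, -0.1, -2.6]
width: 0.0565
grip_force: 40.0
```

Run:
```python
from h import *
import pickle
c,s=pickle.load(open('pics/w2.pkl','rb'))
print(wray(c,s,277,112.5,.103),r.read_state()['ee_pos'])
c,s=wsnap('w3')
```

```text
[0.44742436 0.34096372 0.103     ] [0.44725948 0.34184487 0.12886718]
10.2 [0.4473 0.3418 0.1289] yaw 70.65 0.056462991135515464 39.9989877641201 [ 0.3 -0.1 -2.6]
```

View pics/w3.png

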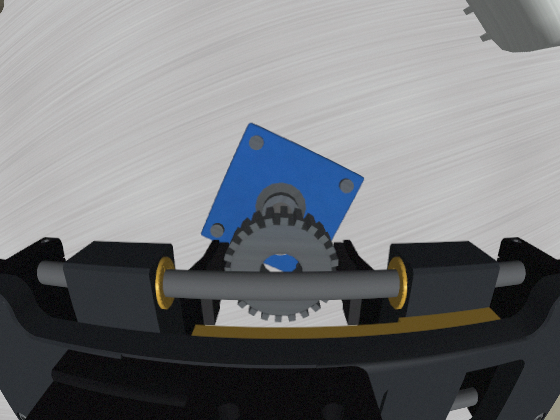

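drive_tool(
  series=[
    [[0,-0.08,-0.4],0],
    [[0,0,-0.4],0],
    [[0,0,-0.4],0],
    [[0,0,-0.3],0],
    [[0,0,-0.3],0],
    [[0,0,-0.2],0],
    [[0,0,0],0],
    [[0,0,0],0],
    [[0,0,0],0],
    [[0,0,0],0],
  ],
)

```text
time: 11.5
ee_pos: [0.4471, 0.3409, 0.1086]
eef_rot: [0.168, 0.986, 0.0, 0.0]
ft_force: [-0.2, -0.4, -2.6]
width: 0.0569
grip_force: 40.0
```

drive_tool(
  series=[
    [[0,0,-0.3],0],
    [[0,0,-0.4],0],
    [[0,0,-0.4],0],
    [[0,0,-0.4],0],
    [[0,0,-0.4],0],
    [[0,0,-0.4],0],
    [[0,0,0],0],
    [[0,0,0],0],
    [[0,0,0],0],
    [[0,0,0],0],
  ],
)

```text
time: 12.75
ee_pos: [0.447, 0.3409, 0.0855]
eef_rot: [0.168, 0.986, -0.0, -0.0]
ft_force: [-2.3, 3.8, -4.0]
width: 0.0565
grip_force: 40.0
```

drive_tool(
  series=[
    [[0,0,-0.4],0],
    [[0,0,-0.4],0],
    [[0,0,-0.4],0],
    [[0,0,-0.4],0],
    [[0,0,-0.4],0],
    [[0,0,-0.4],0],
    [[0,0,-0.4],0],
    [[0,0,-0.2],0],
    [[0,0,0],0],
    [[0,0,0],0],
  ],
)

```text
time: 14.0
ee_pos: [0.4473, 0.3408, 0.0556]
eef_rot: [0.168, 0.986, -0.0, 0.0]
ft_force: [0.3, 0.0, -2.5]
width: 0.0565
grip_force: 40.0
```

drive_tool(
  series=[
    [[0,0,0],0],
    [[0,0,0],0],
    [[0,0,0],0],
    [[0,0,0],0],
    [[0,0,0],0],
    [[0,0,0],0],
    [[0,0,0],0],
    [[0,0,0],0],
    [[0,0,0],0],
    [[0,0,0],0],
  ],
  hand=0,
)

```text
time: 15.25
ee_pos: [0.4471, 0.3409, 0.0556]
eef_rot: [0.168, 0.986, 0.0, -0.0]
ft_force: [0.1, 0.4, -0.5]
width: 0.0869
grip_force: 0.0
```

drive_tool(
  series=[
    [[0,0,1],0],
    [[0,0,2],0],
    [[0,0,3],0],
    [[0,0,3],0],
    [[0.9,-1.0,2],0],
    [[3,-3.2,0],0],
    [[3,-3.2,0],0],
    [[3,-3.2,0],0],
    [[1.2,-1.4,0],0],
    [[0,0,0],0],
  ],
)

```text
time: 16.5
ee_pos: [0.5585, 0.2202, 0.1659]
eef_rot: [0.169, 0.986, 0.0, 0.0]
ft_force: [-0.6, 1.0, -0.2]
width: 0.0872
grip_force: 0.0
```

Run:
```python
from h import *
c,s=wsnap('w4')
print(wproj(c,s,[.4474,.341,.103]),wproj(c,s,[.4474,.341,.052]),wproj(c,s,[.622,.1452,.03]))
```

```text
16.5 [0.5585 0.2202 0.1659] yaw 70.53 0.08720711215415151 0.0 [-0.6  1.  -0.2]
[393.50225658  23.65107176] [373.74608379  40.20682197] [231.95552035 283.8362876 ]
```

View pics/w4.png

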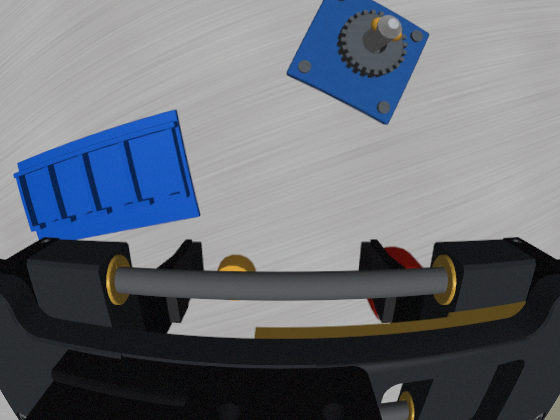

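drive_tool(
  series=[
    [[3.2,-3.7,0],0],
    [[3.2,-3.7,-1],0],
    [[0,0,-3],0],
    [[0,0,-3],0],
    [[0,0,-2],0],
    [[0,0,-1],0],
    [[0,0,0],0],
    [[0,0,0],0],
    [[0,0,0],0],
    [[0,0,0],0],
  ],
)

```text
time: 17.8
ee_pos: [0.6224, 0.147, 0.0661]
eef_rot: [0.168, 0.986, 0.0, 0.0]
ft_force: [0.6, -0.5, -0.3]
width: 0.0869
grip_force: 0.0
```

Run:
```python
from h import *
c,s=wsnap('w5')
print(wproj(c,s,[.622,.1452,.03]),wproj(c,s,s['ee_pos']*[1,1,0]+[0,0,.03]))
cv2.imwrite('pics/w5c.png',cv2.resize(c['color'][200:340,190:380,::-1],None,fx=3,fy=3))
```

```text
17.8 [0.6224 0.147  0.0661] yaw 70.64 0.0868833604248783 0.0 [ 0.6 -0.5 -0.3]
[278.32046001 241.0303079 ] [281.21120812 240.72634283]
```

View pics/w5c.png

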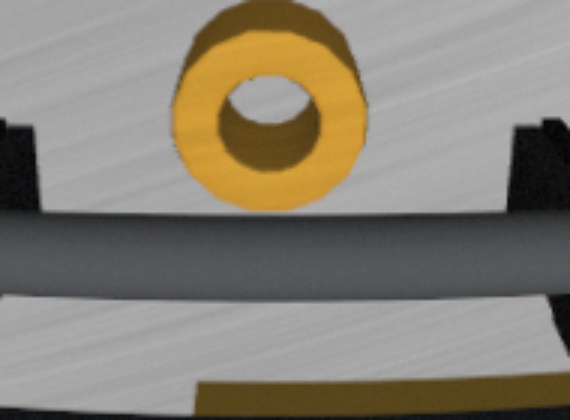

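drive_tool(
  series=[
    [[0,0,-1.5],0],
    [[0,0,-1.5],0],
    [[0,0,-1.5],0],
    [[0,0,-0.7],0],
    [[0,0,0],0],
    [[0,0,0],0],
    [[0,0,0],0],
    [[0,0,0],0],
    [[0,0,0],0],
    [[0,0,0],0],
  ],
)

```text
time: 19.1
ee_pos: [0.6222, 0.1469, 0.0137]
eef_rot: [0.168, 0.986, 0.0, 0.0]
ft_force: [0.3, 0.1, 0.6]
width: 0.0871
grip_force: 0.0
```

drive_tool(
  series=[
    [[0,0,0],0],
    [[0,0,0],0],
    [[0,0,0],0],
    [[0,0,0],0],
    [[0,0,0],0],
    [[0,0,0],0],
    [[0,0,0],0],
    [[0,0,0],0],
    [[0,0,0],0],
    [[0,0,0],0],
  ],
  hand=1,
  newtons=40,
)

```text
time: 20.35
ee_pos: [0.6221, 0.1469, 0.0136]
eef_rot: [0.168, 0.986, 0.0, 0.0]
ft_force: [0.4, -0.8, -0.4]
width: 0.0406
grip_force: 40.0
```

drive_tool(
  series=[
    [[0,0,1],0],
    [[0,0,2.5],0],
    [[0,0,3],0],
    [[0,0,3],0],
    [[0,0,3],0],
    [[-2.0,2.0,1.5],0],
    [[-3,3.5,0],0],
    [[-3,3.5,0],0],
    [[-1.9,2.0,0],0],
    [[0,0,0],0],
  ],
)

```text
time: 21.6
ee_pos: [0.5214, 0.2593, 0.154]
eef_rot: [0.166, 0.986, 0.001, -0.0]
ft_force: [1.3, -0.3, -2.7]
width: 0.0412
grip_force: 40.0
```

drive_tool(
  series=[
    [[-2.5,2.8,0],0],
    [[-2.5,2.8,0],0],
    [[-2.0,2.3,0],0],
    [[-0.6,0.5,0],0],
    [[0,0,0],0],
    [[0,0,-0.5],0],
    [[0,0,-0.5],0],
    [[0,0,-0.5],0],
    [[0,0,0],0],
    [[0,0,0],0],
  ],
)

```text
time: 22.85
ee_pos: [0.4472, 0.3409, 0.1386]
eef_rot: [0.168, 0.986, 0.0, 0.0]
ft_force: [0.0, 0.7, -3.1]
width: 0.0412
grip_force: 40.0
```

Run:
```python
from h import *
c,s=wsnap('w6')
print(wproj(c,s,[.4474,.341,.103]),wproj(c,s,s['ee_pos']+[0,0,.0164]),wproj(c,s,[.4474,.341,.052]))
cv2.imwrite('pics/w6c.png',cv2.resize(c['color'][110:330,170:390,::-1],None,fx=2.7,fy=2.7))
```

```text
22.85 [0.4472 0.3409 0.1386] yaw 70.64 0.041246094256302906 39.99980639317073 [ 0.   0.7 -3.1]
[281.48591236 241.22188283] [281.30504674 280.05703002] [281.39795303 217.64415863]
```

View pics/w6c.png

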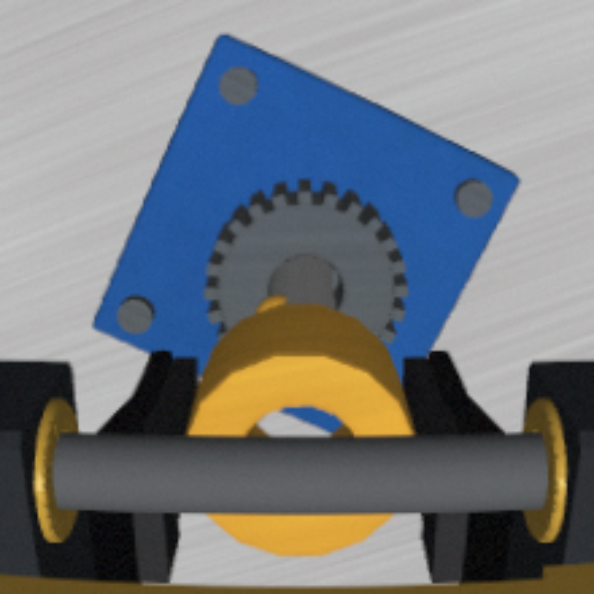

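drive_tool(
  series=[
    [[0,0,-0.5],0],
    [[0,0,-0.5],0],
    [[0,0,-0.5],0],
    [[0,0,-0.5],0],
    [[0,0,-0.4],0],
    [[0,0,-0.4],0],
    [[0,0,-0.2],0],
    [[0,0,0],0],
    [[0,0,0],0],
    [[0,0,0],0],
  ],
)

```text
time: 24.15
ee_pos: [0.4472, 0.341, 0.1087]
eef_rot: [0.168, 0.986, 0.0, 0.0]
ft_force: [0.2, 0.6, -2.6]
width: 0.0413
grip_force: 40.0
```

drive_tool(
  series=[
    [[0,0,-0.3],0],
    [[0,0,-0.3],0],
    [[0,0,-0.3],0],
    [[0,0,-0.3],0],
    [[0,0,-0.3],0],
    [[0,0,-0.3],0],
    [[0,0,-0.2],0],
    [[0,0,0],0],
    [[0,0,0],0],
    [[0,0,0],0],
  ],
)

```text
time: 25.4
ee_pos: [0.447, 0.3408, 0.0885]
eef_rot: [0.168, 0.986, -0.0, -0.0]
ft_force: [-2.5, 2.6, -3.8]
width: 0.041
grip_force: 40.0
```

Now down to seating (TCP about 0.0655).

drive_tool(
  series=[
    [[0,0,-0.4],0],
    [[0,0,-0.4],0],
    [[0,0,-0.4],0],
    [[0,0,-0.4],0],
    [[0,0,-0.3],0],
    [[0,0,-0.2],0],
    [[0,0,-0.1],0],
    [[0,0,0],0],
    [[0,0,0],0],
    [[0,0,0],0],
  ],
)

```text
time: 26.65
ee_pos: [0.4471, 0.3407, 0.0665]
eef_rot: [0.168, 0.986, -0.0, -0.0]
ft_force: [-1.1, 1.1, -3.1]
width: 0.0411
grip_force: 40.0
```

drive_tool(
  series=[
    [[0,0,-0.1],0],
    [[0,0,-0.1],0],
    [[0,0,0],0],
    [[0,0,0],0],
    [[0,0,0],0],
    [[0,0,0],0],
    [[0,0,0],0],
    [[0,0,0],0],
    [[0,0,0],0],
    [[0,0,0],0],
  ],
)

```text
time: 27.9
ee_pos: [0.4474, 0.3409, 0.0654]
eef_rot: [0.168, 0.986, 0.0, 0.0]
ft_force: [-3.5, -1.5, 6.3]
width: 0.0409
grip_force: 40.0
```

drive_tool(
  series=[
    [[0,0,0],0],
    [[0,0,0],0],
    [[0,0,0],0],
    [[0,0,0],0],
    [[0,0,0],0],
    [[0,0,0],0],
    [[0,0,1],0],
    [[0,0,2],0],
    [[0,0,3],0],
    [[0,0,3],0],
  ],
  hand=0,
)

```text
time: 29.15
ee_pos: [0.4472, 0.3408, 0.1562]
eef_rot: [0.168, 0.986, 0.0, 0.0]
ft_force: [-0.0, 0.2, 1.1]
width: 0.0871
grip_force: 0.0
```

drive_tool(
  series=[
    [[0.6,-4.8,1],-5.4],
    [[0.6,-4.8,0],-5.4],
    [[0.6,-4.8,0],-5.4],
    [[0.6,-4.8,0],-5.4],
    [[0.6,-4.8,0],-5.4],
    [[0.6,-4.8,0],-5.4],
    [[0.6,-4.8,0],-5.4],
    [[0.6,-4.8,0],-5.4],
    [[0.6,-4.8,0],-5.4],
    [[0.6,-4.8,0],-5.4],
  ],
)

```text
time: 30.4
ee_pos: [0.5074, -0.1406, 0.1655]
eef_rot: [0.598, 0.801, 0.001, 0.0]
ft_force: [-0.0, -0.5, 0.3]
width: 0.0874
grip_force: 0.0
```

drive_tool(
  series=[
    [[-1.4,-4,0],0],
    [[-1.4,-4,0],0],
    [[-1.4,-4,0],0],
    [[-1.4,-4,0],0],
    [[-1.4,-4,0],0],
    [[-1.4,-4,0],0],
    [[0,0,0],0],
    [[0,0,0],0],
    [[0,0,0],0],
    [[0,0,0],0],
  ],
  hand=0.5,
)

```text
time: 31.65
ee_pos: [0.4238, -0.3781, 0.1647]
eef_rot: [0.597, 0.803, 0.0, 0.0]
ft_force: [0.1, 0.8, -0.1]
width: 0.0438
grip_force: 0.0
```

Run:
```python
from h import *
a=snap('top','top1');c,s=wsnap('w7')
for n,p in(('A',[.5559,-.2446,.018]),('B',[.5888,-.3533,.018]),('C',[.4245,-.3766,.018]),('Crib',[.4245,-.3766,.038])):print(n,proj(a,p).round(1),wproj(c,s,p).round(1))
print('collar top',proj(a,[.4474,.341,.082]))
im=a['color'][:,:,::-1]
L=cv2.resize(im[225:305,95:195],(500,400),interpolation=cv2.INTER_CUBIC)
W=cv2.resize(c['color'][:,:,::-1][40:340],(300*560//300//1,300))
canvas=np.zeros((600,800,3),'uint8');canvas[:300,:560]=W;canvas[300:,:375]=cv2.resize(L,(375,300));canvas[300:,385:]=cv2.resize(im[170:300,280:460],(415,300),interpolation=cv2.INTER_CUBIC)
cv2.imwrite('pics/cv7.png',canvas)
```

```text
31.7 [ 0.4237 -0.3783  0.1647] yaw 16.73 0.043510500239427985 0.0 [-0.9  0.8  0.5]
A [363.6 228.4] [447.2 112.3]
B [405.2 216.6] [438.3 222. ]
C [416.2 281. ] [282.1 197.6]
Crib [419.  281.2] [282.1 202.8]
collar top [123.60626859 266.04117629]
```

View pics/cv7.png

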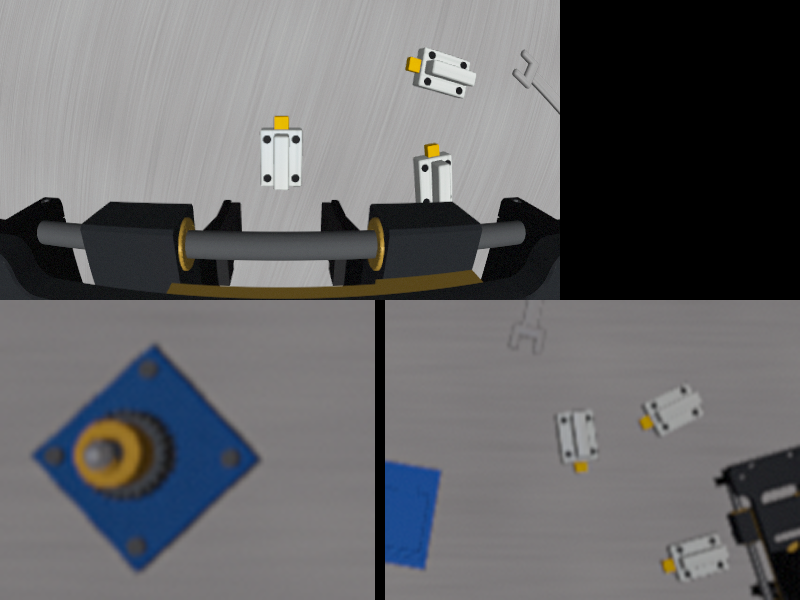

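drive_tool(
  series=[
    [[0,0,-2],0],
    [[0,0,-3],0],
    [[0,0,-3],0],
    [[0,0,-3],0],
    [[0,0,-1.6],0],
    [[0,0,-1],0],
    [[0,0,0],0],
    [[0,0,0],0],
    [[0,0,0],0],
    [[0,0,0],0],
  ],
)

```text
time: 33.0
ee_pos: [0.4234, -0.3792, 0.029]
eef_rot: [0.597, 0.802, 0.0, 0.0]
ft_force: [-0.7, -0.0, 0.4]
width: 0.0438
grip_force: 0.0
```

drive_tool(
  series=[
    [[0,0,0],0],
    [[0,0,0],0],
    [[0,0,0],0],
    [[0,0,0],0],
    [[0,0,0],0],
    [[0,0,0],0],
    [[0,0,0],0],
    [[0,0,0],0],
    [[0,0,0],0],
    [[0,0,0],0],
  ],
  hand=1,
  newtons=40,
)

```text
time: 34.25
ee_pos: [0.4231, -0.3791, 0.0286]
eef_rot: [0.597, 0.802, 0.0, 0.0]
ft_force: [1.3, -0.2, 0.2]
width: 0.0137
grip_force: 40.0
```

drive_tool(
  series=[
    [[0,0,1],0],
    [[0,0,3],0],
    [[0,0,3],0],
    [[0,0,3],0],
    [[0,0,2],0],
    [[0.5,4,0],-9.6],
    [[0.5,4,0],-9.6],
    [[0.5,4,0],-9.6],
    [[0.5,4,0],-9.6],
    [[0.5,4,0],-9.6],
  ],
)

```text
time: 35.5
ee_pos: [0.4477, -0.1798, 0.1486]
eef_rot: [0.871, 0.491, -0.0, -0.0]
ft_force: [0.6, 0.5, -1.6]
width: 0.0135
grip_force: 40.0
```

drive_tool(
  series=[
    [[0.5,4,0],-9.6],
    [[0.5,4,0],-9.6],
    [[0.5,4,0],-9.6],
    [[0.5,4,0],-9.6],
    [[0.5,4,0],-9.6],
    [[0.5,4,0],-9.6],
    [[0.5,4,0],-9.6],
    [[0.5,0.9,0],-0.4],
    [[0,0,0],0],
    [[0,0,0],0],
  ],
)

```text
time: 36.75
ee_pos: [0.4878, 0.1053, 0.1486]
eef_rot: [0.997, -0.072, -0.0, 0.0]
ft_force: [-0.3, -0.2, -1.8]
width: 0.0138
grip_force: 40.0
```

Run:
```python
from h import *
c,s=wsnap('w8')
cx,cy,a=.4774,.0294,np.radians(-8.85)
X=lambda x,y,z:[cx+x*np.cos(a)-y*np.sin(a),cy+x*np.sin(a)+y*np.cos(a),z]
for x,y in((-.056,-.115),(-.056,.115),(.056,-.115),(.056,.115)):print('corner',wproj(c,s,X(x,y,.018)).round(1))
for y in(-.081,-.027,.027,.081):print('pocket',X(0,y,.006),wproj(c,s,X(0,y,.006)).round(1))
im=c['color'][:,:,::-1].copy()
for x,y in((-.056,-.115),(-.056,.115),(.056,-.115),(.056,.115)):
    cv2.circle(im,tuple(int(v) for v in wproj(c,s,X(x,y,.018)).round()),2,(0,255,0),-1)
for y in(-.081,-.027,.027,.081):
  for dx in(-.032,.032):
    for dy in(-.024,.024):
      cv2.circle(im,tuple(int(v) for v in wproj(c,s,X(dx,y+dy,.006)).round()),1,(0,0,255),-1)
cv2.imwrite('pics/w8b.png',cv2.resize(im,(800,600),interpolation=cv2.INTER_CUBIC))
```

```text
36.75 [0.4878 0.1053 0.1486] yaw -98.26 0.013823135109307487 39.99953806400299 [-0.3 -0.2 -1.8]
corner [459.8 256.2]
corner [239.4 258.9]
corner [475.  150.4]
corner [236.8 139.7]
pocket [np.float64(0.46493829824030397), np.float64(-0.050635654487561924), 0.006] [435.6 201.7]
pocket [np.float64(0.47324609941343465), np.float64(0.0027214485041460283), 0.006] [387.  200.8]
pocket [np.float64(0.48155390058656533), np.float64(0.05607855149585397), 0.006] [332.8 199.9]
pocket [np.float64(0.489861701759696), np.float64(0.10943565448756191), 0.006] [275.4 199.2]
```

View pics/w8b.png

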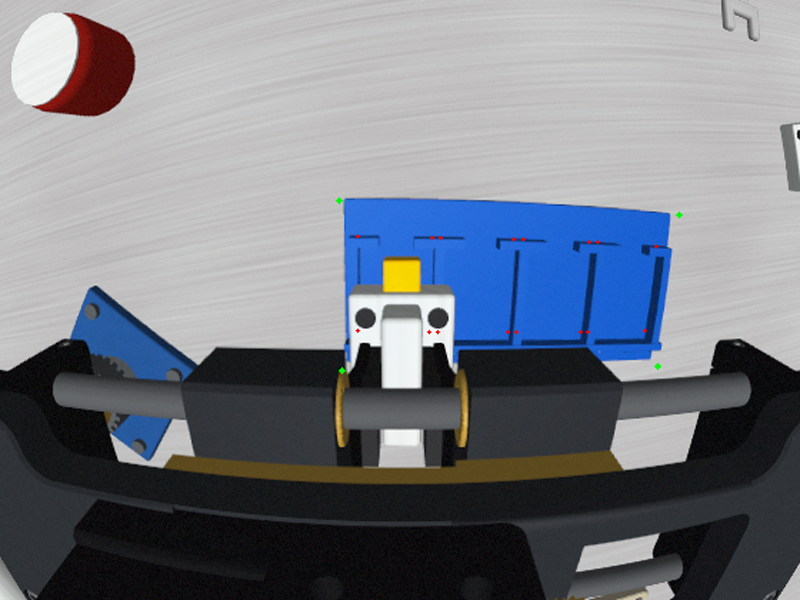

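```bash
cat > tp.py <<'E'
from h import *
import pickle
cx,cy,a=.4774,.0294,np.radians(-8.85)
X=lambda x,y,z:[cx+x*np.cos(a)-y*np.sin(a),cy+x*np.sin(a)+y*np.cos(a),z]
top,_=pickle.load(open('cams.pkl','rb'))
def prof(im,f,y,xs):
    p=np.array([f(X(x,y,.006)) for x in xs],np.float32)
    o=cv2.remap(im,p[None,:,0].copy(),p[None,:,1].copy(),cv2.INTER_CUBIC)[0].astype(int);return o.sum(1)//3
xs=np.arange(-.070,.0801,.002)
P={}
for w in('w1','w4','w8'):
    c,s=pickle.load(open(f'pics/{w}.pkl','rb'))
    for y in(0,-.014):P[w,y]=prof(c['color'],lambda q:wproj(c,s,q),y,xs)
for y in(0,-.014):P['top',y]=prof(top['color'],lambda q:proj(top,q),y,xs)
print('x',*P.keys())
for i,x in enumerate(xs):print(round(x*1000),*[int(v[i]) for v in P.values()])
E
python3 tp.py
```

```text
x ('w1', 0) ('w1', -0.014) ('w4', 0) ('w4', -0.014) ('w8', 0) ('w8', -0.014) ('top', 0) ('top', -0.014)
-70 0 0 173 175 23 22 122 122
-68 0 0 172 172 23 26 121 122
-66 0 0 174 174 22 24 121 123
-64 0 0 174 173 24 20 122 123
-62 0 0 172 177 20 26 121 123
-60 0 0 172 172 24 26 121 123
-58 0 0 170 172 20 22 114 117
-56 0 0 149 151 27 23 101 104
-54 0 0 100 98 22 21 87 91
-52 0 0 101 98 25 25 80 83
-50 0 0 98 101 26 24 78 80
-48 0 0 97 102 23 21 79 80
-46 0 36 102 101 20 20 81 81
-44 25 100 93 95 90 81 82 83
-42 92 54 101 98 86 83 81 82
-40 110 37 98 95 52 45 76 76
-38 108 75 42 72 48 70 72 71
-36 111 101 42 98 48 118 72 74
-34 109 102 42 99 43 116 74 78
-32 110 100 41 101 46 114 77 81
-30 109 101 40 99 49 114 78 81
-28 109 101 39 99 51 115 78 80
-26 109 100 42 100 49 114 79 81
-24 111 100 42 101 46 114 79 80
-22 111 103 38 98 46 111 76 80
-20 110 99 40 100 42 112 74 80
-18 111 101 41 99 52 114 74 81
-16 112 103 38 100 50 115 74 81
-14 110 101 41 99 53 114 75 81
-12 110 100 38 97 48 115 77 80
-10 111 100 40 102 46 115 78 79
-8 111 101 42 99 45 114 76 80
-6 113 103 40 100 46 116 75 79
-4 
[... 644 characters left out ...]
00 119 118 79 79
40 103 102 97 98 118 118 79 78
42 101 101 97 96 120 114 79 78
44 102 101 97 97 118 119 77 79
46 101 103 96 96 119 118 78 79
48 103 103 98 96 119 116 79 78
50 101 101 96 97 122 119 76 78
52 99 103 94 98 119 118 76 77
54 102 102 96 97 122 119 85 86
56 86 108 142 142 117 118 101 102
58 170 167 178 172 199 198 114 115
60 172 168 175 179 197 195 121 122
62 163 171 168 139 195 198 123 124
64 165 165 163 28 188 199 121 123
66 167 166 37 21 195 191 121 121
68 166 167 20 22 192 195 120 121
70 163 166 24 20 190 193 122 121
72 168 164 18 24 192 193 122 121
74 166 166 19 26 198 193 121 122
76 168 168 21 20 193 198 122 122
78 169 168 18 19 195 191 123 122
80 168 168 20 23 192 199 123 121
```

```bash
cat > tq.py <<'E'
from h import *
import pickle
from tp import X,top
ys=np.arange(-.125,.126,.001)
for w in('w1','w4','w8'):
    c,s=pickle.load(open(f'pics/{w}.pkl','rb'))
    p=np.array([wproj(c,s,X(.015,y,.006)) for y in ys],np.float32)
    o=cv2.remap(c['color'],p[None,:,0].copy(),p[None,:,1].copy(),cv2.INTER_CUBIC)[0].sum(1)//3
    run=[];d=(o<75)&(o>30)
    for i in range(1,len(ys)):
        if d[i]!=d[i-1]:run.append(('+' if d[i] else '-')+str(round(ys[i]*1000)))
    e=[round(ys[i]*1000) for i in range(1,len(ys)) if (o[i]>140)!=(o[i-1]>140)]
    print(w,'cam',(Ro.from_quat(s['eef_rot']).as_matrix()@np.array(c['mount'])[:3,3]+s['ee_pos']).round(3),run,'outer',e)
E
python3 tq.py | grep cam
```

```text
w1 cam [ 0.539 -0.036  0.31 ] ['+-107', '--105', '+-4', '--1', '+50', '-55', '+104', '-111'] outer [-115, 117]
w4 cam [0.491 0.244 0.319] ['+-117', '--104', '+-61', '--50', '+-5', '-4', '+51', '-57', '+107', '-111', '+115', '-116'] outer [-123, 117]
w8 cam [0.559 0.095 0.301] ['+-113', '--105', '+-57', '--52', '+0', '-2'] outer [-119, 65, 89, 114]
```

drive_tool(
  series=[
    [[-0.5,0.45,0],-0.6],
    [[0,0,-2],0],
    [[0,0,-3],0],
    [[0,0,-3],0],
    [[0,0,-1],0],
    [[0,0,0],0],
    [[0,0,0],0],
    [[0,0,0],0],
    [[0,0,0],0],
    [[0,0,0],0],
  ],
)

```text
time: 38.05
ee_pos: [0.4829, 0.1114, 0.0588]
eef_rot: [0.997, -0.077, 0.0, -0.0]
ft_force: [-0.1, 0.4, -0.6]
width: 0.0133
grip_force: 40.0
```

Run:
```python
from h import *
c,s=wsnap('w9')
```

```text
38.05 [0.4829 0.1114 0.0588] yaw -98.81 0.01332155821174816 39.999754428863525 [-0.1  0.4 -0.6]
```

drive_tool(
  series=[
    [[0,-0.15,-0.5],0],
    [[0,0,-0.8],0],
    [[0,0,-0.6],0],
    [[0,0,-0.4],0],
    [[0,0,-0.1],0],
    [[0,0,0],0],
    [[0,0,0],0],
    [[0,0,0],0],
    [[0,0,0],0],
    [[0,0,0],0],
  ],
)

```text
time: 39.35
ee_pos: [0.4829, 0.1099, 0.0346]
eef_rot: [0.997, -0.077, 0.0, 0.0]
ft_force: [0.3, -0.4, -1.2]
width: 0.0137
grip_force: 40.0
```

drive_tool(
  series=[
    [[0,0,0],0],
    [[0,0,0],0],
    [[0,0,0],0],
    [[0,0,0],0],
    [[0,0,1],0],
    [[0,0,2.5],0],
    [[0,0,3],0],
    [[0,0,3],0],
    [[0,0,3],0],
    [[0.8,-3.5,0],9.7],
  ],
  hand=0.55,
)

```text
time: 40.6
ee_pos: [0.492, 0.077, 0.1623]
eef_rot: [1.0, 0.011, 0.002, -0.001]
ft_force: [1.2, 0.2, -0.7]
width: 0.0388
grip_force: 0.0
```

drive_tool(
  series=[
    [[0.8,-3.5,0],9.7],
    [[0.8,-3.5,0],9.7],
    [[0.8,-3.5,0],9.7],
    [[0.8,-3.5,0],9.7],
    [[0.8,-3.5,0],9.7],
    [[0.8,-3.5,0],9.7],
    [[0.8,-3.5,0],9.7],
    [[0.8,-3.5,0],9.7],
    [[0.8,-3.5,0],9.7],
    [[0.8,-3.5,0],9.7],
  ],
)

```text
time: 41.85
ee_pos: [0.5711, -0.2763, 0.1604]
eef_rot: [0.655, 0.756, 0.0, 0.0]
ft_force: [0.6, -0.3, 0.6]
width: 0.0391
grip_force: 0.0
```

drive_tool(
  series=[
    [[0.8,-3.5,0],9.7],
    [[0.9,-4.0,0],9.7],
    [[0,0,0],0],
    [[0,0,0],0],
    [[0,0,0],0],
    [[0,0,0],0],
    [[0,0,0],0],
    [[0,0,0],0],
    [[0,0,0],0],
    [[0,0,0],0],
  ],
)

```text
time: 43.1
ee_pos: [0.5878, -0.3502, 0.1596]
eef_rot: [0.52, 0.854, 0.0, 0.0]
ft_force: [-0.5, 0.0, 0.4]
width: 0.0391
grip_force: 0.0
```

```bash
cat >> h.py <<'E'
def yellow(c,f,z,ref=None):
    h=cv2.cvtColor(c['color'],cv2.COLOR_RGB2HSV);m=cv2.inRange(h,(15,140,90),(32,255,255))
    n,l,st,ce=cv2.connectedComponentsWithStats(m);return [(np.round(f(*ce[i],z)[:2],4),ce[i].round(1),int(st[i,4])) for i in range(1,n) if st[i,4]>8]
def white(c,f,z,lo):
    h=cv2.cvtColor(c['color'],cv2.COLOR_RGB2HSV);m=cv2.inRange(h,(0,0,lo),(180,30,255))
    n,l,st,ce=cv2.connectedComponentsWithStats(m);return [(np.round(f(*ce[i],z)[:2],4),ce[i].round(1),int(st[i,4])) for i in range(1,n) if 60<st[i,4]<5000]
E
python3 - <<'E'
from h import *
a=snap('top','top2');c,s=wsnap('w10')
print('top tabs',*yellow(a,lambda u,v,z:ray(a,u,v,z),.014),sep='\n')
print('wrist tabs',*yellow(c,lambda u,v,z:wray(c,s,u,v,z),.014),sep='\n')
print('white',*white(c,lambda u,v,z:wray(c,s,u,v,z),.028,205),sep='\n')
print(wproj(c,s,[.5888,-.3533,.018]),wproj(c,s,[.5888,-.3533,.038]))
# dark screws near cap B
g=c['color'].mean(2);u,v=wproj(c,s,[.5888,-.3533,.018]).astype(int);sub=(g[v-55:v+55,u-55:u+55]<90).astype('uint8')
n,l,st,ce=cv2.connectedComponentsWithStats(sub)
for i in range(1,n):
    if 10<st[i,4]<300:q=ce[i]+[u-55,v-55];print('dark',q.round(1),st[i],wray(c,s,*q,.018).round(4))
E
```

```text
43.15 [ 0.5878 -0.3502  0.1596] yaw 27.28 0.03900141255095536 0.0 [-0.  -0.6  0.2]
top tabs
(array([ 0.5725, -0.3221]), array([392.9, 222.8]), 23)
(array([ 0.5099, -0.7317]), array([551.7, 250. ]), 722)
(array([0.5181, 0.1064]), array([227.1, 240.4]), 19)
(array([ 0.522 , -0.2475]), array([364.5, 241.6]), 22)
(array([0.449 , 0.3639]), array([124.6, 265.6]), 167)
wrist tabs
(array([ 0.5216, -0.2504]), array([266.4,  71.7]), 190)
(array([ 0.5724, -0.3241]), array([279. , 167.5]), 207)
(array([ 0.5445, -0.4801]), array([189.1, 286.6]), 224)
(array([ 0.718 , -0.3894]), array([372.3, 286. ]), 231)
(array([ 0.6789, -0.4791]), array([300.1, 334.8]), 9)
white
(array([ 0.5544, -0.2402]), array([305.,  76.]), 1215)
(array([ 0.5564, -0.2592]), array([296.9,  95.9]), 624)
(array([ 0.5861, -0.3497]), array([279.4, 201.6]), 1062)
(array([ 0.5887, -0.3558]), array([278.8, 208.7]), 697)
[280.24609682 203.67908562] [280.18676851 209.29854752]
dark [264.  184.5] [36 33  7  8 44] [ 0.5672 -0.344   0.018 ]
dark [293.2 184.6] [65 33  8  8 46] [ 0.5911 -0.3317  0.018 ]
dark [264.7 223.8] [36 73  8  7 41] [ 0.5847 -0.3776  0.018 ]
dark [292.9 223.8] [65 73  7  7 42] [ 0.6086 -0.3653  0.018 ]
dark [325.9 249.2] [ 92  92  18  18 294] [ 0.6498 -0.3736  0.018 ]
```

drive_tool(
  series=[
    [[0,-0.4,-2],0],
    [[0,0,-3],0],
    [[0,0,-3],0],
    [[0,0,-3],0],
    [[0,0,-1.3],0],
    [[0,0,-0.8],0],
    [[0,0,0],0],
    [[0,0,0],0],
    [[0,0,0],0],
    [[0,0,0],0],
  ],
)

```text
time: 44.45
ee_pos: [0.5881, -0.3542, 0.0291]
eef_rot: [0.52, 0.854, 0.0, 0.0]
ft_force: [0.3, -0.5, 0.4]
width: 0.0389
grip_force: 0.0
```

drive_tool(
  series=[
    [[0,0,0],0],
    [[0,0,0],0],
    [[0,0,0],0],
    [[0,0,0],0],
    [[0,0,0],0],
    [[0,0,0],0],
    [[0,0,0],0],
    [[0,0,0],0],
    [[0,0,0],0],
    [[0,0,0],0],
  ],
  hand=1,
  newtons=40,
)

```text
time: 45.7
ee_pos: [0.5878, -0.3541, 0.0286]
eef_rot: [0.52, 0.854, 0.0, -0.0]
ft_force: [-0.1, 0.3, -0.3]
width: 0.0138
grip_force: 40.0
```

drive_tool(
  series=[
    [[0,0,1],0],
    [[0,0,3],0],
    [[0,0,3],0],
    [[0,0,3],0],
    [[0,0,2],0],
    [[-0.9,2.7,0],-9.7],
    [[-0.9,2.7,0],-9.7],
    [[-0.9,2.7,0],-9.7],
    [[-0.9,2.7,0],-9.7],
    [[-0.9,2.7,0],-9.7],
  ],
)

```text
time: 46.95
ee_pos: [0.5424, -0.2182, 0.1487]
eef_rot: [0.827, 0.563, 0.0, -0.0]
ft_force: [0.9, 0.5, -1.2]
width: 0.0138
grip_force: 40.0
```

drive_tool(
  series=[
    [[-0.9,2.7,0],-9.7],
    [[-0.9,2.7,0],-9.7],
    [[-0.9,2.7,0],-9.7],
    [[-0.9,2.7,0],-9.7],
    [[-0.9,2.7,0],-9.7],
    [[-0.9,2.7,0],-9.7],
    [[-0.9,2.7,0],-9.7],
    [[-1.1,3.3,0],-9.7],
    [[0,0,0],0],
    [[0,0,0],0],
  ],
)

```text
time: 48.2
ee_pos: [0.4695, 0.0009, 0.1488]
eef_rot: [0.997, -0.072, 0.0, -0.0]
ft_force: [-0.1, 0.3, -2.6]
width: 0.0141
grip_force: 40.0
```

drive_tool(
  series=[
    [[0,0,-1],0],
    [[0,0,-3],0],
    [[0,0,-3],0],
    [[0,0,-2],0],
    [[0,0,0],0],
    [[0,0,0],0],
    [[0,0,0],0],
    [[0,0,0],0],
    [[0,0,0],0],
    [[0,0,0],0],
  ],
)

```text
time: 49.45
ee_pos: [0.4695, 0.0015, 0.0587]
eef_rot: [0.997, -0.073, 0.0, -0.0]
ft_force: [0.3, -0.1, -1.3]
width: 0.0139
grip_force: 40.0
```

Run:
```python
from h import *
c,s=wsnap('w11')
print('wrist tabs',*yellow(c,lambda u,v,z:wray(c,s,u,v,z),s['ee_pos'][2]-.0146),sep='\n')
print(wproj(c,s,s['ee_pos']+[.034*.988,-.034*.154,-.0146]))
```

```text
49.45 [0.4695 0.0015 0.0587] yaw -98.36 0.013912059245846967 39.99960422515869 [ 0.3 -0.1 -1.3]
wrist tabs
(array([0.5208, 0.0868]), array([119.6, 189.5]), 432)
(array([ 0.5038, -0.0039]), array([280.6, 194.6]), 617)
(array([0.4532, 0.029 ]), array([237.5, 286.3]), 250)
(array([ 0.4458, -0.0208]), array([323.5, 286.5]), 295)
(array([0.4188, 0.0034]), array([288.7, 328.4]), 3552)
[280.54023877 195.94591008]
```

drive_tool(
  series=[
    [[-0.15,0.15,-0.4],-0.5],
    [[0,0,-0.8],0],
    [[0,0,-0.6],0],
    [[0,0,-0.5],0],
    [[0,0,-0.1],0],
    [[0,0,0],0],
    [[0,0,0],0],
    [[0,0,0],0],
    [[0,0,0],0],
    [[0,0,0],0],
  ],
)

```text
time: 50.75
ee_pos: [0.4679, 0.0029, 0.0346]
eef_rot: [0.997, -0.077, 0.0, 0.0]
ft_force: [0.2, 0.3, -1.1]
width: 0.0134
grip_force: 40.0
```

drive_tool(
  series=[
    [[0,0,0],0],
    [[0,0,0],0],
    [[0,0,0],0],
    [[0,0,0],0],
    [[0,0,1],0],
    [[0,0,2.5],0],
    [[0,0,3],0],
    [[0,0,3],0],
    [[0,0,3],0],
    [[0.8,-2.1,0],2],
  ],
  hand=0.55,
)

```text
time: 52.0
ee_pos: [0.4771, -0.0168, 0.1621]
eef_rot: [0.998, -0.058, 0.002, -0.002]
ft_force: [0.7, 0.3, -0.5]
width: 0.0393
grip_force: 0.0
```

drive_tool(
  series=[
    [[1,-3,0],2],
    [[1,-3,0],2],
    [[1,-3,0],2],
    [[1,-3,0],2],
    [[1,-3,0],2],
    [[1,-3,0],2],
    [[1,-2.8,0],2],
    [[1,-2,0],0],
    [[0,0,0],0],
    [[0,0,0],0],
  ],
)

```text
time: 53.25
ee_pos: [0.5557, -0.2456, 0.1599]
eef_rot: [0.998, 0.062, -0.0, -0.0]
ft_force: [1.0, 0.6, 0.9]
width: 0.0391
grip_force: 0.0
```

Run:
```python
from h import *
c,s=wsnap('w12')
g=c['color'].mean(2);u,v=wproj(c,s,[.5559,-.2446,.018]).astype(int);sub=(g[v-55:v+55,u-55:u+55]<90).astype('uint8');print(u,v)
n,l,st,ce=cv2.connectedComponentsWithStats(sub)
for i in range(1,n):
    if 10<st[i,4]<300:q=ce[i]+[u-55,v-55];print('dark',q.round(1),st[i],wray(c,s,*q,.018).round(4))
print('wrist tabs',*yellow(c,lambda u,v,z:wray(c,s,u,v,z),.014),sep='\n')
```

```text
53.25 [ 0.5557 -0.2456  0.1599] yaw -82.87 0.039133794063143754 0.0 [1.  0.6 0.9]
279 200
dark [265.5 181.3] [38 33  8  8 42] [ 0.5724 -0.2298  0.018 ]
dark [294.9 181.3] [68 33  7  8 43] [ 0.5758 -0.2567  0.018 ]
dark [266.  220.8] [39 73  7  7 41] [ 0.5347 -0.2346  0.018 ]
dark [294.1 220.7] [67 73  7  7 39] [ 0.5381 -0.2611  0.018 ]
dark [234.2 247.9] [  0  95  21  15 270] [ 0.5029 -0.2066  0.018 ]
dark [325.7 247.6] [ 93  95  17  15 221] [ 0.5145 -0.2958  0.018 ]
wrist tabs
(array([0.517 , 0.1028]), array([  3.1, 198.3]), 82)
(array([ 0.5006, -0.0022]), array([ 62.7, 222. ]), 150)
(array([ 0.5197, -0.25  ]), array([280.1, 236. ]), 92)
(array([ 0.4478, -0.1605]), array([189. , 287.7]), 214)
(array([ 0.4727, -0.3555]), array([372.3, 287.4]), 236)
```

drive_tool(
  series=[
    [[0,0,-2],0],
    [[0,0,-3],0],
    [[0,0,-3],0],
    [[0,0,-3],0],
    [[0,0,-1.3],0],
    [[0,0,-0.8],0],
    [[0,0,0],0],
    [[0,0,0],0],
    [[0,0,0],0],
    [[0,0,0],0],
  ],
)

```text
time: 54.55
ee_pos: [0.5561, -0.2462, 0.029]
eef_rot: [0.998, 0.062, 0.0, 0.0]
ft_force: [-0.3, 0.2, -0.7]
width: 0.039
grip_force: 0.0
```

drive_tool(
  series=[
    [[0,0,0],0],
    [[0,0,0],0],
    [[0,0,0],0],
    [[0,0,0],0],
    [[0,0,0],0],
    [[0,0,0],0],
    [[0,0,0],0],
    [[0,0,0],0],
    [[0,0,0],0],
    [[0,0,0],0],
  ],
  hand=1,
  newtons=40,
)

```text
time: 55.8
ee_pos: [0.5559, -0.2461, 0.0286]
eef_rot: [0.998, 0.062, -0.0, -0.0]
ft_force: [-0.2, 2.3, 0.4]
width: 0.0139
grip_force: 40.0
```

drive_tool(
  series=[
    [[0,0,1],0],
    [[0,0,3],0],
    [[0,0,3],0],
    [[0,0,3],0],
    [[0,0,2],0],
    [[-0.5,1.1,0],9.6],
    [[-0.5,1.1,0],9.6],
    [[-0.5,1.1,0],9.6],
    [[-0.5,1.1,0],9.6],
    [[-0.5,1.1,0],9.6],
  ],
)

```text
time: 57.05
ee_pos: [0.5304, -0.1909, 0.1487]
eef_rot: [0.885, 0.465, -0.0, -0.0]
ft_force: [0.5, 1.0, -2.0]
width: 0.0136
grip_force: 40.0
```

drive_tool(
  series=[
    [[-0.6,1.2,0],9.6],
    [[-0.6,1.2,0],9.6],
    [[-0.6,1.2,0],9.6],
    [[-0.6,1.2,0],9.6],
    [[-0.6,1.2,0],9.6],
    [[-0.6,1.2,0],9.6],
    [[-0.6,1.2,0],9.6],
    [[-0.6,1.2,0],9.6],
    [[-0.6,1.2,0],9.6],
    [[-0.6,1.2,0],9.6],
  ],
)

```text
time: 58.3
ee_pos: [0.4704, -0.0711, 0.1487]
eef_rot: [0.247, 0.969, -0.0, -0.0]
ft_force: [-0.1, 0.0, -1.4]
width: 0.0135
grip_force: 40.0
```

drive_tool(
  series=[
    [[-0.6,1.2,0],9.6],
    [[-0.5,0.9,0],9.6],
    [[0,0,0],0],
    [[0,0,0],0],
    [[0,0,0],0],
    [[0,0,0],0],
    [[0,0,0],0],
    [[0,0,0],0],
    [[0,0,0],0],
    [[0,0,0],0],
  ],
)

```text
time: 59.55
ee_pos: [0.4599, -0.0501, 0.1486]
eef_rot: [0.084, 0.996, 0.0, 0.0]
ft_force: [0.0, 0.7, -1.8]
width: 0.0139
grip_force: 40.0
```

Run:
```python
from h import *
c,s=wsnap('w13')
print('wrist tabs',*yellow(c,lambda u,v,z:wray(c,s,u,v,z),s['ee_pos'][2]-.0146),sep='\n')
```

```text
59.55 [ 0.4599 -0.0501  0.1486] yaw 80.33 0.01385231836891697 39.9994683265686 [ 0.   0.7 -1.8]
wrist tabs
(array([0.4649, 0.0444]), array([439.4, 234.2]), 133)
(array([ 0.4562, -0.0182]), array([337. , 239.2]), 114)
(array([ 0.4759, -0.0788]), array([237.6, 286.2]), 256)
(array([ 0.485 , -0.0288]), array([324.3, 287.2]), 236)
(array([ 0.5108, -0.054 ]), array([288.8, 328.4]), 3577)
```

drive_tool(
  series=[
    [[0,0,-2],0.8],
    [[0,0,-3],0],
    [[0,0,-3],0],
    [[0,0,-1],0],
    [[0,0,0],0],
    [[0,0,0],0],
    [[0,0,0],0],
    [[0,0,0],0],
    [[0,0,0],0],
    [[0,0,0],0],
  ],
)

```text
time: 60.85
ee_pos: [0.4599, -0.0501, 0.0587]
eef_rot: [0.077, 0.997, 0.0, 0.0]
ft_force: [-0.2, -0.9, -1.5]
width: 0.0138
grip_force: 40.0
```

drive_tool(
  series=[
    [[0,0,-0.4],0],
    [[0,0,-0.8],0],
    [[0,0,-0.6],0],
    [[0,0,-0.5],0],
    [[0,0,-0.1],0],
    [[0,0,0],0],
    [[0,0,0],0],
    [[0,0,0],0],
    [[0,0,0],0],
    [[0,0,0],0],
  ],
)

```text
time: 62.1
ee_pos: [0.4599, -0.0501, 0.0346]
eef_rot: [0.077, 0.997, 0.0, 0.0]
ft_force: [-0.1, -0.6, -1.6]
width: 0.0136
grip_force: 40.0
```

Release, lift, back off to the +x side, then check everything in one composed picture.

drive_tool(
  series=[
    [[0,0,0],0],
    [[0,0,0],0],
    [[0,0,0],0],
    [[0,0,0],0],
    [[0,0,1],0],
    [[0,0,2.5],0],
    [[0,0,3],0],
    [[0,0,3],0],
    [[0,0,3],0],
    [[1,0,2],0],
  ],
  hand=0.55,
)

```text
time: 63.35
ee_pos: [0.4701, -0.0504, 0.1818]
eef_rot: [0.078, 0.997, 0.001, 0.001]
ft_force: [0.4, 0.4, 0.4]
width: 0.039
grip_force: 0.0
```

drive_tool(
  series=[
    [[2.5,0.5,2],0],
    [[2.5,1,2],0],
    [[2,2,1],0],
    [[2,2,0],0],
    [[2,2,0],0],
    [[1,1,0],0],
    [[0,0,0],0],
    [[0,0,0],0],
    [[0,0,0],0],
    [[0,0,0],0],
  ],
)

```text
time: 64.6
ee_pos: [0.5897, 0.0344, 0.2299]
eef_rot: [0.078, 0.997, 0.0, 0.0]
ft_force: [-0.6, -0.5, -0.1]
width: 0.0392
grip_force: 0.0
```

Run:
```python
from h import *
c,s=wsnap('w14');b=snap('scene','scene1')
im=c['color'][:,:,::-1].copy()
cx,cy,a=.4724,.0297,np.radians(-8.85)
X=lambda x,y,z:[cx+x*np.cos(a)-y*np.sin(a),cy+x*np.sin(a)+y*np.cos(a),z]
for y in(-.081,-.027,.081):print('pred tab',wproj(c,s,X(.034,y,.020)).round(1),'rib',wproj(c,s,X(0,y,.044)).round(1))
print('tabs',*yellow(c,lambda u,v,z:wray(c,s,u,v,z),.02),sep='\n')
print('collar',proj(b,[.4474,.341,.082]),proj(b,[.4474,.341,.103]))
cv=np.zeros((600,800,3),'uint8')
cv[:300]=cv2.resize(im[60:270,:],(800,300),interpolation=cv2.INTER_CUBIC)
bb=b['color'][:,:,::-1]
cv[300:,:400]=cv2.resize(bb[180:260,265:372],(400,300),interpolation=cv2.INTER_CUBIC);cv[300:,400:]=cv2.resize(bb[210:285,385:485],(400,300),interpolation=cv2.INTER_CUBIC)
cv2.imwrite('pics/fin.png',cv)
```

```text
64.6 [0.5897 0.0344 0.2299] yaw 81.09 0.03922902358626401 0.0 [-0.6 -0.5 -0.1]
pred tab [189.4 117. ] rib [182.8  85.3]
pred tab [236.3 115.1] rib [233.   82.4]
pred tab [333.7 115.4] rib [337.6  82.8]
tabs
(array([0.4339, 0.3907]), array([522.7,  42. ]), 440)
(array([ 0.5011, -0.0023]), array([236.1, 114.5]), 128)
(array([0.5173, 0.1032]), array([332.4, 114.5]), 121)
(array([ 0.4941, -0.0547]), array([190.1, 117.4]), 125)
(array([ 0.6986, -0.1026]), array([189.6, 285.2]), 255)
(array([0.7364, 0.1314]), array([372.4, 286. ]), 234)
(array([0.7909, 0.0668]), array([327.4, 327.8]), 3368)
collar [439.80772669 229.62998372] [442.08226875 222.37720181]
```

View pics/fin.png

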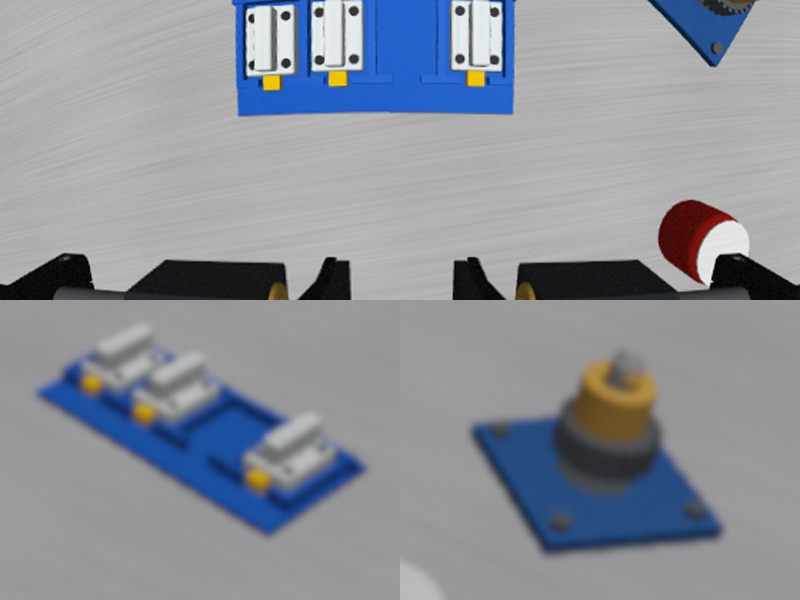

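```bash
python3 -c "
from h import *
print(r.close_job())"
```

```text
the job is handed in; nothing more can be done
None
```

The job is handed in at about 65 s: the gear is down on the shoulder, the collar sits on the gear, and all three caps present are flat in pockets with their tabs in the notches. I confirmed this in the final pictures, but the hand-in call returned no verdict.

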